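Sift the small balls out of the turret dispenser

ROBOT

A 6-joint arm with a two-finger parallel gripper is mounted at the origin on the work surface. World frame = base frame: x ahead of the robot, y to its left, z up, the work surface at z = 0. Lengths are in m, angles in rad, forces in N, time in s.
With the tool pointing down it reaches from about 0.375 to 0.9 m from the base axis. Payload 3.1 kg.
Tool frame: the origin (TCP) lies at the very end of the fingers, on their centre line; the grasp point (between the pads) lies 19 mm behind it; z points along the fingers, y is the line along which they close (so a half turn about z gives the same grasp; the last joint's range is limited). The gripper opens to 87 mm and grips with 3 to 60 N. Pads are 19 mm wide; open, the fingers measure 117 mm over their backs; the gripper's body (75 mm by 190 mm) begins 51 mm behind the grasp point.
Start: joints at [1.012, 0.527, 1.433, -0, 1.181, -0.178], TCP at [0.232, 0.58, 0.223] pointing down, gripper open.
Joint ranges: [-3.08, 3.08], [-0.75, 2.2], [0.22, 2.44], [-1.43, 4.57], [0, 2.65], [-2.85, 2.85]. Speed limits (rad/s): [2.79, 2.79, 3.14, 3.14, 3.14, 3.14].

INTERFACE

Orientations are given as a unit quaternion [x, y, z, w].
In Python, from rig import status, viewer, robot gives the robot as it stands.
- The arm moves only by the tool arm_command, never from a script. Its arguments are lists of equal length, an entry for each row: "delta_rot": the turn, a rotation vector about the tool's x, y, z in degrees, a list of three; "delta_pos": the shift along the tool's x, y, z in m, a list of three; "gripper": the closure, from -1 (fully open) to 1 (shut). In form: {"delta_rot": [[rx, ry, rz], ...], "delta_pos": [[dx, dy, dz], ...], "gripper": [gripper, ...]}. A call has 1 to 12 rows; each row is the pose to reach, as a shift and turn from the pose commanded when the call began, along the tool's axes at that moment; what a row does not reach only later rows make up. A row lasts 1/12 s, in which the tool goes at most 41.7 mm and 7.16 degrees, less where a joint would pass 70% of its speed; a pose out of reach is approached as far as the arm can. A call with a gripper value outside its range is refused whole. The fingers move at their own pace and stop on an object; "grip_force" is the grip in N (left out, the last holds). Time passes only in rows, so rows that repeat a pose let the fingers close. It gives the time, the measured TCP pose, the force, the opening and the grip force at its end, in the units of the state.
- status.get_obs(): the state, without advancing time (a new reading comes with each control period).
- viewer.camera(name): name is "side" or "top" or "wrist"; returns a dict with "pixels" (480x640x3 uint8, blue, green, red), "fx", "fy", "cx", "cy" (pixels), "k1" (the pictures are not rectified: a ray, as slopes to the right and down, at radius r is drawn at 1 + k1 r^2 times it, then the intrinsics apply), "pose" (4x4, takes a point from camera to world coordinates); the wrist camera has in their place "mount" (4x4, takes a point from camera to tool coordinates, whose origin is the TCP and whose axes are the flange's). Camera axes: x right, y down, z forward; pixel columns grow to the right and rows downward; lengths in m; the calibration is good to about 2 mm. A picture is of the moment at which its call begins: read the wrist's pose just before it. There is no depth.
- robot.hand_in(): hands the job in; it is judged then, once.
The state is a dict: "time": time; "q": joint angles; "joint_velocities": joint speeds; "joint_torque": joint torques, N m; "position": TCP position; "tool_rot": TCP orientation; "ft_force": force on the tool from outside, world axes, zero at the start; "moment": the same for the moment, N m; "grip_width": finger opening in m; "grip_force": force on a finger pad.
Only numpy, scipy, OpenCV 4.12 (cv2) and the standard library are available. Lean on these libraries where they do the work, as an engineer would, in place of code of your own. Each camera call takes 0.05 s, during which the arm holds its last target. There are 200 camera calls.

TASK

Tip the three small steel balls out of the ball dispenser into its catch tray and keep the two large ones in the hopper. First loosen the winged lock ring well (the cap must not be forced round while it is locked), turn the cap by its collar until the middle-sized window stands squarely over the outlet, and tighten the lock ring again right up to its stop. Only then swing the hopper right over by its handle bar, let the small balls roll out, and swing it back fully to its rest, with the cap still set and locked and the other things on the bench left where they are.

Things in the scene. Friction and masses are not known exactly. Their poses are not given: they have to be found in the camera images.
- pivot (a point): Ball dispenser fixed on the bench: grey base 245 x 144 mm and two uprights (137 mm tall, 34 mm deep, 136 mm apart outside) that carry a clear tipping hopper. This point is on the level pivot line midway between the uprights, 125 mm above the bench. Axes of the stand, not the hopper: y along the pivot line, z up, -x to the front, where the catch tray is.
- hopper (a joint): Tipping angle of the hopper, rad. 0 = at rest on its stop: the cap's axis leans 30 degrees from vertical to the front, so the cap faces up and forward. Grows as it tips to the front; hard stop at 1.55, where balls roll out by themselves (below about 1.3 they may stay in). Stiff pivot, about 0.3 N m: it stays where it is left.
- bar (a point): Middle of the hopper's handle, a round steel bar 12 mm thick, 61 mm free length, parallel to the pivot line, 90 mm from it. It moves with the hopper, over the top: at rest 75 mm behind (stand +x) and 49 mm above the pivot; at 1.55 rad 48 mm in front and 76 mm above. It can turn between lightly closed fingers. y along the bar.
- hopper_room (a point): Middle of the hopper's space, 44 x 52 x 75 mm, parted lengthwise into a 17 mm wide lane with the three small balls and a 33 mm wide one with the two large. Both open to the outlet, 52 mm wide and 28 mm high, under the front half of the cap. Moves with the hopper; z is the cap's axis pointing out of the cap, -x points from that axis to the outlet, y is the pivot line.
- cap (a joint): Angle of the cap, a white disc 104 mm across with three windows 120 degrees apart, all 56 mm wide. Over the outlet at 0: the 8 mm high window (passes no ball); at 2.094: the 19 mm one (small balls only); at -2.094: the 28 mm one (both). Grows anticlockwise looking down on the cap; stops at -2.5 and 2.5. Turns with 0.05 N m. Not to be forced round while the lock ring is tight.
- collar (a point): On the cap's axis, 71 mm from the pivot: 2 mm below the top of the cap's black knurled collar, by which it is turned (round, 30 mm across, 22 mm tall; it stands on the disc's face, 20 mm below this point). z is the cap's axis, pointing out; the frame turns with the cap.
- lock (a joint): Angle of the brass lock ring on top of the collar, rad. 0 = fully tight, hard stop; grows as it is loosened, anticlockwise looking down on the cap; hard stop at 1.2. The cap is free to be turned from about 0.6 on. The ring turns with 0.15 N m, stays where it is left and does not drag the cap along.
- wing (a point): Grip point of the lock ring on the cap's axis, 96 mm from the pivot. The ring, 27 mm across, carries one upright wing 27 mm long, 11 mm thick, 25 mm tall: its top is 5 mm above this point, its foot on the ring 20 mm below. z is the cap's axis, pointing out; the frame turns with the ring, and the wing's long side lies 0.55 rad clockwise from its x axis (-0.55 about z).
- tray (a point): Centre of the catch tray's floor, 6 mm above the bench (tray 157 x 108 mm inside along x and y, walls 30 mm tall), fixed to the stand in front of and below the hopper. Axes as the stand's.
- ball_a_center (a point): Centre of a small polished steel ball, 14 mm across, loose in the hopper.
- ball_b_center (a point): Centre of a small polished steel ball, 14 mm across, loose in the hopper.
- ball_c_center (a point): Centre of a small polished steel ball, 14 mm across, loose in the hopper.
- big_a_center (a point): Centre of a large polished steel ball, 22 mm across, loose in the hopper; it stays there.
- big_b_center (a point): Centre of a large polished steel ball, 22 mm across, loose in the hopper; it stays there.
- wire_spool: Grey wire spool standing on the bench, 54 mm across, 38 mm tall; a bystander to be left alone. Origin at the centre of its underside.
- flux_jar: Small jar with a black lid, 48 mm across, 50 mm tall; a bystander to be left alone. Origin at the centre of its underside.
- solvent_bottle: White bottle, 60 mm across, 140 mm tall; a bystander to be left alone. Origin at the centre of its underside.
- pen_cup: Open black cup, 72 mm across, 90 mm tall; a bystander to be left alone. Origin at the centre of its underside.
- screwdriver: Screwdriver lying on the bench, 170 mm long; a bystander to be left alone. Origin at the middle of its length, at the bench.
- tape_roll: Roll of paper tape lying flat, 70 mm across, 19 mm tall; a bystander to be left alone. Origin at the centre of its underside.
- parts_box: Open grey box with four compartments, 100 x 70 x 35 mm; a bystander to be left alone. Origin at the centre of its underside.

How it is judged:
By the outcome, as a careful person would: the job done as asked, in the order asked, and still so for the second after the job is handed in, with the robot touching nothing.
It also fails if it takes over 72 s, if anything falls off the work surface, if the arm or the gripper's body presses on something with over 40 N, if the wrist force passes 120 N, or if a joint passes its speed limit or range.

## Working session

There is one attempt and no reset: what is moved stays moved. The work goes in short steps, Python scripts to look and compute and a tool call to move; the robot and the scene stay as the last step left them, time stands still between calls to the robot, and variables do not carry over. Pictures are saved under pics/ and viewed, at most 13 in all, crops included, and the job is handed in when it is done.

Besides the shell and the picture viewer there is one more tool, called after "Call:" by a JSON object that holds its "name" and its "arguments". arm_command: Moves the arm, as the interface text tells. Its arguments: {"type":"object","properties":{"delta_rot":{"type":"array","items":{"type":"array","items":{"type":"number"}}},"delta_pos":{"type":"array","items":{"type":"array","items":{"type":"number"}}},"gripper":{"type":"array","items":{"type":"number"}},"grip_force":{"type":"number"}},"required":["delta_rot","delta_pos","gripper"]}

```bash
ls; mkdir -p pics
python3 - <<'E'
from rig import status, viewer, robot
import cv2,numpy as np
for n in ["side","top"]:
    c=viewer.camera(n); cv2.imwrite(f"pics/{n}0.png",c["pixels"])
    print(n,{k:c[k] for k in c if k not in("pixels",)})
c=viewer.camera("wrist");print(c["mount"],c["fx"],c["k1"]);cv2.imwrite("pics/w0.png",c["pixels"])
print(status.get_obs())
E
```

```text
pics
side {'fx': 535.0614770039462, 'fy': 535.0614770039462, 'cx': 316.96893263499226, 'cy': 238.87569082134905, 'k1': -0.12913109875470183, 'pose': array([[ 0.7290096 , -0.42932819,  0.53312504, -0.0945883 ],
       [-0.68419854, -0.43379408,  0.5862551 , -0.66215275],
       [-0.02042935, -0.79214897, -0.60998577,  0.85456158],
       [ 0.        ,  0.        ,  0.        ,  1.        ]])}
top {'fx': 567.8560106492404, 'fy': 567.8560106492404, 'cx': 325.65264716696635, 'cy': 230.90193105140116, 'k1': -0.006034056096843749, 'pose': array([[-0.05217343, -0.97773102,  0.2032732 ,  0.22435392],
       [-0.99863356,  0.05169027, -0.00768898,  0.01928176],
       [-0.00298949, -0.2033966 , -0.97909187,  1.588695  ],
       [ 0.        ,  0.        ,  0.        ,  1.        ]])}
[[-4.56942879e-04 -9.58917998e-01 -2.83683034e-01  7.67944761e-02]
 [ 9.99999844e-01 -3.46600227e-04 -4.39157781e-04  5.00217699e-04]
 [ 3.22791697e-04 -2.83683190e-01  9.58918007e-01 -1.62971089e-01]
 [ 0.00000000e+00  0.00000000e+00  0.00000000e+00  1.00000000e+00]] 398.99060862874103 -0.07252660979898296
{'time': 0.15, 'q': array([ 1.01147611e+00,  5.28250822e-01,  1.43360882e+00,  1.16238077e-05,
        1.18137849e+00, -1.78514607e-01]), 'joint_velocities': array([-0.0008698 , -0.00160714, -0.00416224, -0.00083675,  0.00013184,
       -0.00083153]), 'joint_torque': array([ 9.06548066e-04, -4.40430272e+01, -1.76842207e+01,  6.34007715e-02,
        5.52882208e-02, -1.06903706e-04]), 'position': array([0.23197163, 0.57975929, 0.22179726]), 'tool_rot': array([ 1.89256543e-01,  9.81927331e-01, -7.65446802e-04, -3.01698364e-04]), 'ft_force': array([-0.29480462,  0.2008571 ,  0.82540913]), 'moment': array([-0.04956565,  0.02263103,  0.01193748]), 'grip_force': 0.0, 'grip_width': 0.08702879241574267}
```

View pics/side0.png

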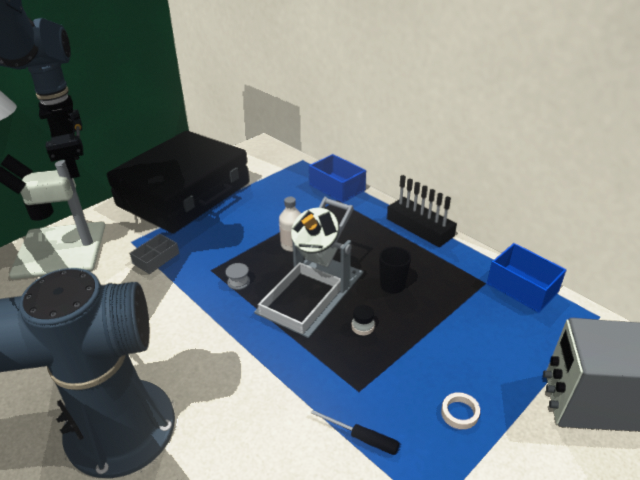

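View pics/top0.png

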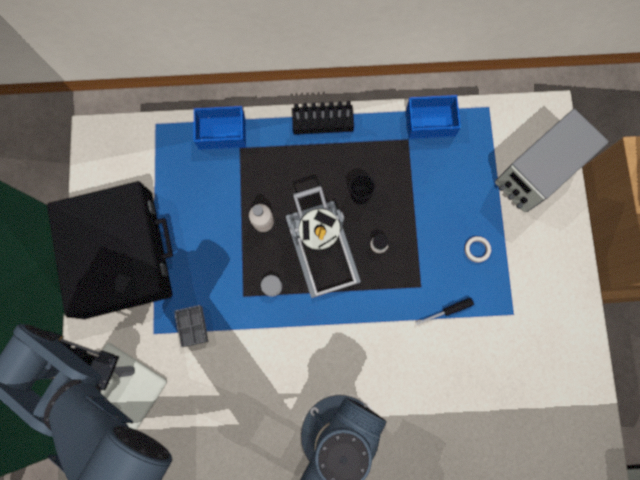

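The top view shows the dispenser at about (320,235), with its tray facing the robot and the brass wing at (320,231). In the side view the cap is at (315,228). Next I'll zoom in on both.

```bash
cat > h.py <<'E'
import numpy as np, cv2
from scipy.spatial.transform import Rotation as R
from rig import status, viewer, robot
def cam(n):
    o=status.get_obs(); c=viewer.camera(n)
    if n=="wrist":
        T=np.eye(4);T[:3,:3]=R.from_quat(o["tool_rot"]).as_matrix();T[:3,3]=o["position"]
        c["pose"]=T@c["mount"]
    c["K"]=np.array([[c["fx"],0,c["cx"]],[0,c["fy"],c["cy"]],[0,0,1.]]);c["D"]=np.array([c["k1"],0,0,0])
    return c
def ray(c,uv):
    p=cv2.undistortPoints(np.array(uv,float).reshape(-1,1,2),c["K"],c["D"])[:,0]
    d=np.c_[p,np.ones(len(p))]@c["pose"][:3,:3].T
    return c["pose"][:3,3],d/np.linalg.norm(d,axis=1)[:,None]
def onz(c,uv,z):
    o,d=ray(c,uv); return o+d*((z-o[2])/d[:,2])[:,None]
def proj(c,P):
    P=np.atleast_2d(P); q=(P-c["pose"][:3,3])@c["pose"][:3,:3]
    return cv2.projectPoints(q,np.zeros(3),np.zeros(3),c["K"],c["D"])[0][:,0]
def tri(cs,uvs):
    A=np.zeros((3,3));b=np.zeros(3)
    for c,u in zip(cs,uvs):
        o,d=ray(c,[u]);M=np.eye(3)-np.outer(d[0],d[0]);A+=M;b+=M@o
    return np.linalg.solve(A,b)
E
python3 - <<'E'
import cv2,numpy as np
t=cv2.imread("pics/top0.png")[175:305,270:370]; s=cv2.imread("pics/side0.png")[190:335,250:370]
t=cv2.resize(t,None,fx=4,fy=4,interpolation=2);s=cv2.resize(s,None,fx=3.3,fy=3.3,interpolation=2)
h=max(len(t),len(s));im=np.zeros((h,t.shape[1]+s.shape[1],3),np.uint8);im[:len(t),:t.shape[1]]=t;im[:len(s),t.shape[1]:]=s
cv2.imwrite("pics/z0.png",im);print(im.shape)
E
```

```text
(520, 796, 3)
```

View pics/z0.png

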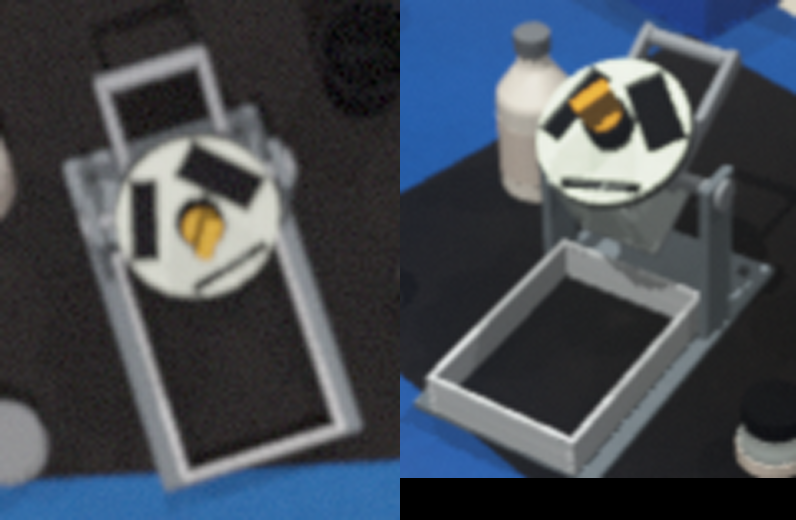

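The narrow window faces the front, so the cap is near 0 and turned a little anticlockwise. The wing points roughly along the front-back line. In the side view the tray rim corners are at (260,304), (302,323), (340,279) and (301,264). I'll work out the stand pose from these.

```bash
cat > m1.py <<'E'
from h import *
s=cam("side");t=cam("top")
S=[(260,304.5),(302.4,323.3),(340.3,279.4),(300.9,263.6)]
print("tray side",onz(s,S,.036).round(4).tolist())
Tt=[(315,295),(356,281)]
print("tray top",onz(t,Tt,.036).round(4).tolist())
print("bar",tri([t,s],[(295,194.5),(325.8,199)]).round(4),tri([t,s],[(321,188),(351.5,207.6)]).round(4))
def disc(c,box):
    x0,y0,x1,y1=box;im=c["pixels"][y0:y1,x0:x1].astype(int)
    m=((im.min(2)>175)).astype(np.uint8)
    cs=max(cv2.findContours(m,0,1)[0],key=cv2.contourArea);h=cv2.convexHull(cs)
    e=cv2.fitEllipse(h);return (e[0][0]+x0,e[0][1]+y0),e[1:]
a,ea=disc(t,(290,200,350,260));b,eb=disc(s,(285,200,345,260));print(a,ea,b,eb)
C=tri([t,s],[a,b]);print("disc",C)
E
python3 m1.py
```

```text
tray side [[0.3724, 0.0411, 0.036], [0.4014, -0.0648, 0.036], [0.555, -0.0235, 0.036], [0.5281, 0.0814, 0.036]]
tray top [[0.3698, 0.0454, 0.036], [0.4022, -0.0687, 0.036]]
bar [0.6156 0.0829 0.1778] [0.6292 0.0149 0.18  ]
(319.2821979522705, 228.99202728271484) ((38.14099884033203, 40.100826263427734), 102.54682922363281) (312.05030250549316, 236.9567527770996) ((21.443065643310547, 46.898494720458984), 92.92870330810547)
disc [0.52482122 0.02710083 0.14832654]
```

```bash
cat >> h.py <<'E'
YAW=np.radians(15.0); PIV=np.array([.550,.0293,.125])
def stand():
    c,s=np.cos(YAW),np.sin(YAW); return np.array([[c,-s,0],[s,c,0],[0,0,1]])
def axis_pose(dist,head,phi=0):
    """tool along cap axis, TCP at dist from pivot; head = tool x angle (deg) about the cap axis from hopper +x"""
    S=stand();a=np.radians(30)+phi
    hz=S@[-np.sin(a),0,np.cos(a)];hx=S@[np.cos(a),0,np.sin(a)];hy=S[:,1]
    h=np.radians(head);x=np.cos(h)*hx+np.sin(h)*hy;z=-hz;y=np.cross(z,x)
    return np.c_[x,y,z],PIV+dist*hz
def delta(Rt,p):
    o=status.get_obs();R0=R.from_quat(o["tool_rot"]).as_matrix()
    print("rot",R.from_matrix(R0.T@Rt).as_rotvec(degrees=True).round(1).tolist(),"pos",(R0.T@(p-o["position"])).round(4).tolist())
E
python3 - <<'E'
from h import *
t=cam("top");print(onz(t,[(319.28,228.99)],.1692)); S=stand(); print(PIV+S@[-.0255,0,.0442])
delta(*axis_pose(.19,0));delta(*axis_pose(.19,60))
E
```

```text
[[0.52490308 0.02413341 0.1692    ]]
[0.52536889 0.02270011 0.1692    ]
rot [-37.3, 12.5, 139.0] pos [-0.4237, -0.4501, -0.0671]
rot [-32.1, -6.6, 81.1] pos [-0.4237, -0.4501, -0.0671]
```

Call:
{"name": "arm_command", "arguments": {"delta_rot": [[-5,-1,12],[-9,-2,23],[-13,-3,34],[-18,-4,45],[-22,-5,57],[-26,-5.5,68],[-32,-6.6,81],[-32,-6.6,81],[-32,-6.6,81],[-32,-6.6,81],[-32,-6.6,81],[-32,-6.6,81]], "delta_pos": [[-0.026,-0.028,-0.02],[-0.052,-0.056,-0.04],[-0.078,-0.084,-0.06],[-0.104,-0.112,-0.067],[-0.13,-0.14,-0.067],[-0.16,-0.17,-0.067],[-0.2,-0.21,-0.067],[-0.23,-0.245,-0.067],[-0.26,-0.28,-0.067],[-0.29,-0.31,-0.067],[-0.32,-0.34,-0.067],[-0.35,-0.37,-0.067]], "gripper": [-1,-1,-1,-1,-1,-1,-1,-1,-1,-1,-1,-1]}}

```text
time: 1.3
position: [0.4092, 0.1294, 0.2901]
tool_rot: [0.761, 0.597, 0.237, 0.099]
ft_force: [0.6, 1.9, 0.2]
grip_width: 0.0866
grip_force: 0.0
```

Run:
```python
from h import *
print(status.get_obs()["q"].round(2));delta(*axis_pose(.19,60))
```

```text
[-0.08 -0.02  2.16  0.34  0.54 -0.1 ]
rot [-0.4, -0.0, 1.2] pos [-0.1104, 0.0755, 0.0075]
```

Call:
{"name": "arm_command", "arguments": {"delta_rot": [[0,0,1],[0,0,1],[0,0,1],[0,0,1],[0,0,1],[0,0,1]], "delta_pos": [[-0.037,0.025,0.002],[-0.074,0.05,0.005],[-0.11,0.075,0.0075],[-0.11,0.075,0.0075],[-0.11,0.075,0.0075],[-0.11,0.075,0.0075]], "gripper": [-1,-1,-1,-1,-1,-1]}}

```text
time: 1.8
position: [0.4582, 0.0072, 0.2886]
tool_rot: [0.765, 0.592, 0.236, 0.095]
ft_force: [-0.6, 0.9, 0.2]
grip_width: 0.0873
grip_force: 0.0
```

Run:
```python
from h import *
print(status.get_obs()["q"].round(2));delta(*axis_pose(.19,60))
c=cam("wrist");im=c["pixels"].copy();cv2.imwrite("pics/w1.png",im)
import pickle;pickle.dump(c,open("w1.pkl","wb"))
S=stand();A=axis_pose(0,0)[0];hz=-A[:,2]
print(proj(c,[PIV+hz*.051,PIV+hz*.101,PIV+hz*.051-A[:,0]*.052]).round(0))
```

```text
[-0.47  0.05  2.09  0.55  0.68 -0.59]
rot [-0.6, -0.1, 0.3] pos [-0.0021, 0.0012, -0.0012]
[[319. 228.]
 [318. 247.]
 [262. 259.]]
```

View pics/w1.png

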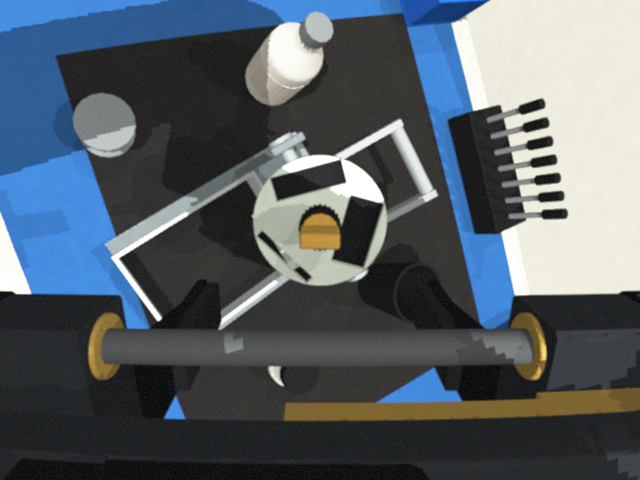

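The disc is centred near (319,220) and the wing at (320,235) lies along image x. The narrow window is at (284,256), about 17° anticlockwise of front. I'll work these out more precisely.

```bash
cat >> h.py <<'E'
def capmeas(c,rough=None):
    """disc centre, window angles (deg about cap axis, from hopper +x) and wing angle, by plane casting"""
    A=axis_pose(0,0)[0];hz=-A[:,2];hx=A[:,0];hy=stand()[:,1]
    def cast(uv,h):
        o,d=ray(c,uv);P0=PIV+hz*h
        X=o+d*(((P0-o)@hz)/(d@hz))[:,None]-PIV;return np.c_[X@hx,X@hy]*1000
    im=c["pixels"].astype(int);H=cv2.cvtColor(c["pixels"],cv2.COLOR_BGR2HSV).astype(int)
    uv0=proj(c,PIV+hz*.051)[0]
    yy,xx=np.mgrid[:480,:640]
    G=cast(np.c_[xx.ravel(),yy.ravel()],51).reshape if 0 else None
    near=np.hypot(xx-uv0[0],yy-uv0[1])<95
    w=((im.min(2)>120)&(H[...,1]<60)&near).astype(np.uint8)
    w=cv2.morphologyEx(w,cv2.MORPH_OPEN,np.ones((5,5)))
    cs=max(cv2.findContours(w,0,1)[0],key=cv2.contourArea);hull=cv2.convexHull(cs)
    P=cast(hull[:,0],.051);(cx,cy),r=cv2.minEnclosingCircle(P.astype(np.float32))
    print("disc mm",round(cx,1),round(cy,1),"r",round(r,1))
    m=np.zeros((480,640),np.uint8);cv2.drawContours(m,[hull],-1,1,-1);m=cv2.erode(m,np.ones((7,7)))
    dk=((im.max(2)<75)&(m>0)).astype(np.uint8)
    for k in cv2.findContours(dk,0,1)[0]:
        if cv2.contourArea(k)<120: continue
        q=cast(k[:,0],.051);(mx,my),(a,b),an=cv2.minAreaRect(q.astype(np.float32))
        mx-=cx;my-=cy;print(" dark at r",round(np.hypot(mx,my),1),"ang",round(np.degrees(np.arctan2(my,mx)),1),"size",round(a),round(b),"rect",round(an,1))
    br=((H[...,0]>10)&(H[...,0]<30)&(H[...,1]>110)&near).astype(np.uint8)
    k=max(cv2.findContours(br,0,1)[0],key=cv2.contourArea)
    q=cast(k[:,0],.101);(mx,my),(a,b),an=cv2.minAreaRect(q.astype(np.float32))
    L=an if a>b else an+90
    print("brass rect (plane at wing top) centre",round(mx-0,1),round(my,1),"size",round(a),round(b),"long angle",round(L,1))
E
python3 - <<'E'
from h import *
import pickle;c=pickle.load(open("w1.pkl","rb"));capmeas(c)
delta(*axis_pose(.13,-30))
E
```

```text
disc mm -7.6 5.9 r 75.4
 dark at r 51.5 ang -134.9 size 9 33 rect 72.5
 dark at r 31.5 ang 179.9 size 5 27 rect 13.3
 dark at r 40.3 ang -179.2 size 55 16 rect 61.6
 dark at r 23.7 ang -31.0 size 52 58 rect 45.2
 dark at r 35.9 ang 58.0 size 17 53 rect 75.4
 dark at r 65.7 ang 19.5 size 11 22 rect 24.7
 dark at r 60.9 ang 46.9 size 11 35 rect 53.3
brass rect (plane at wing top) centre 7.1 8.9 size 25 27 long angle 147.2
rot [-0.6, 0.5, 90.4] pos [-0.0032, 0.0029, 0.0588]
```

```bash
sed -i 's/np.ones((5,5)))/cv2.getStructuringElement(2,(15,15)))/; s/<95$/<95/; s/^    P=cast(hull\[:,0\],.051);.*/    P=cast(hull[:,0],.051);(cx,cy),ax,_=cv2.fitEllipse(P.astype(np.float32));r=max(ax)\/2;print(ax)/' h.py
python3 - <<'E'
from h import *
import pickle;c=pickle.load(open("w1.pkl","rb"));capmeas(c)
E
```

```text
(104.8533935546875, 108.29755401611328)
disc mm 2.3 2.4 r 54.1
 dark at r 11.6 ang -44.7 size 53 54 rect 48.8
 dark at r 32.8 ang 75.1 size 12 53 rect 75.4
brass rect (plane at wing top) centre 7.1 8.9 size 25 27 long angle 147.2
```

```bash
sed -i 's/PIV=np.array(.*/PIV=np.array([.5507,.0321,.125])/' h.py
python3 - <<'E'
from h import *
delta(*axis_pose(.15,-31.5))
E
```

```text
rot [-0.6, 0.5, 91.9] pos [-0.0004, 0.0025, 0.0395]
```

Call:
{"name": "arm_command", "arguments": {"delta_rot": [[0,0,7],[0,0,14],[0,0,21],[0,0,28],[0,0,35],[0,0,42],[0,0,49],[0,0,56],[0,0,63],[0,0,70],[0,0,77],[0,0,84]], "delta_pos": [[0,0.002,0],[0,0.002,0],[0,0.002,0],[0,0.002,0],[0,0.002,0],[0,0.002,0],[0,0.002,0],[0,0.002,0],[0,0.002,0.01],[0,0.002,0.02],[0,0.002,0.03],[0,0.002,0.04]], "gripper": [0,0,0,0,0,0,0,0,0,0,0,0]}}

```text
time: 2.85
position: [0.4782, 0.0152, 0.2545]
tool_rot: [0.964, -0.072, 0.239, -0.088]
ft_force: [0.1, -0.5, -0.0]
grip_width: 0.0438
grip_force: 0.0
```

Call:
{"name": "arm_command", "arguments": {"delta_rot": [[0,0,7],[0,0,8],[0,0,8],[0,0,8]], "delta_pos": [[0,0,0],[0,0,0],[0,0,0],[0,0,0]], "gripper": [0,0,0,0]}}

```text
time: 3.18
position: [0.4788, 0.0136, 0.2551]
tool_rot: [0.957, -0.136, 0.233, -0.103]
ft_force: [0.6, 0.1, 0.2]
grip_width: 0.0435
grip_force: 0.0
```

Run:
```python
from h import *
print(status.get_obs()["q"].round(2));delta(*axis_pose(.15,-31.5));delta(*axis_pose(.08,-31.5))
c=cam("wrist");cv2.imwrite("pics/w2.png",c["pixels"])
import pickle;pickle.dump(c,open("w2.pkl","wb"));capmeas(c)
```

```text
[-0.42  0.14  2.11  0.63  0.57  0.95]
rot [-0.1, 0.6, 0.2] pos [-0.0002, 0.001, -0.0002]
rot [-0.1, 0.6, 0.2] pos [0.0005, 0.0012, 0.0698]
(39.324710845947266, 74.58094024658203)
disc mm -16.0 -22.8 r 37.3
brass rect (plane at wing top) centre 4.6 -3.8 size 24 33 long angle 171.5
```

View pics/w2.png

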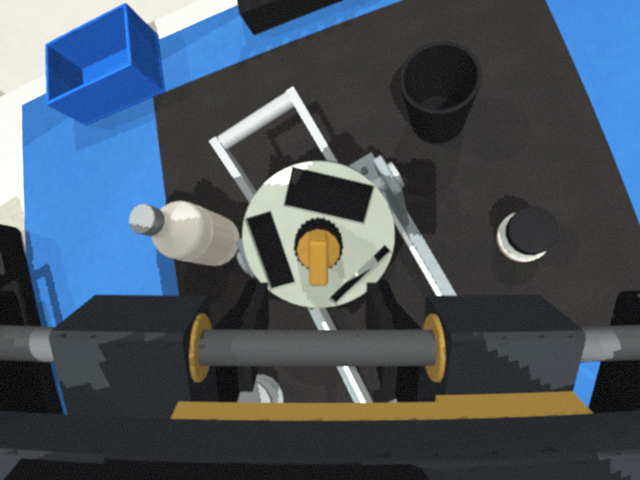

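The wing now lies along tool x, upright in the image. Its top face is centred near (317.5,261).

Run:
```python
from h import *
import pickle;c=pickle.load(open("w2.pkl","rb"))
A,p=axis_pose(.101,0);print("pred wing top",proj(c,p),"disc",proj(c,axis_pose(.051,0)[1]))
T=c["pose"]@np.linalg.inv(c["mount"])
for z in(.049,.099): print("tool axis",proj(c,T[:3,3]+T[:3,2]*z))
```

```text
pred wing top [[319.59545056 266.12087837]] disc [[319.21786665 239.66484518]]
tool axis [[317.60314377 266.49218809]]
tool axis [[317.43374058 240.73627165]]
```

Call:
{"name": "arm_command", "arguments": {"delta_rot": [[0,0.6,0],[0,0.6,0],[0,0.6,0],[0,0.6,0],[0,0.6,0],[0,0.6,0],[0,0.6,0],[0,0.6,0]], "delta_pos": [[0.001,0,0.02],[0.001,0,0.04],[0.001,0,0.055],[0.001,0,0.065],[0.001,0,0.069],[0.001,0,0.069],[0.001,0,0.069],[0.001,0,0.069]], "gripper": [0,0,0,0,0,0,0,0]}}

```text
time: 3.9
position: [0.513, 0.021, 0.196]
tool_rot: [0.956, -0.139, 0.239, -0.102]
ft_force: [0.7, -0.6, 0.4]
grip_width: 0.0432
grip_force: 0.0
```

Call:
{"name": "arm_command", "arguments": {"delta_rot": [[0,0,0],[0,0,0],[0,0,0],[0,0,0],[0,0,0],[0,0,0]], "delta_pos": [[0,0,0],[0,0,0],[0,0,0],[0,0,0],[0,0,0],[0,0,0]], "gripper": [1,1,1,1,1,1], "grip_force": 40}}

```text
time: 4.4
position: [0.5129, 0.0212, 0.1955]
tool_rot: [0.956, -0.139, 0.238, -0.103]
ft_force: [0.7, 6.8, 4.4]
grip_width: 0.0115
grip_force: 4.0
```

Run:
```python
from h import *
o=status.get_obs();print(o["q"].round(2),o["moment"]);delta(*axis_pose(.08,-31.5));delta(*axis_pose(.08,38))
```

```text
[-0.36  0.32  2.12  0.87  0.39  0.74] [1.07018782 0.16882213 0.66391577]
rot [-0.1, -0.0, -0.1] pos [-0.0014, 0.0, 0.0007]
rot [-0.1, -0.1, -69.6] pos [-0.0014, 0.0, 0.0007]
```

Call:
{"name": "arm_command", "arguments": {"delta_rot": [[0,0,0],[0,0,0],[0,0,-4],[0,0,-8],[0,0,-12],[0,0,-16],[0,0,-20],[0,0,-24],[0,0,-28],[0,0,-32],[0,0,-32],[0,0,-32]], "delta_pos": [[0,0,0],[0,0,0],[0,0,0],[0,0,0],[0,0,0],[0,0,0],[0,0,0],[0,0,0],[0,0,0],[0,0,0],[0,0,0],[0,0,0]], "gripper": [1,1,1,1,1,1,1,1,1,1,1,1]}}

```text
time: 5.4
position: [0.5127, 0.0224, 0.1955]
tool_rot: [0.957, 0.13, 0.257, -0.035]
ft_force: [-0.1, 4.1, 2.5]
grip_width: 0.0103
grip_force: 40.0
```

Run:
```python
from h import *
o=status.get_obs();print(o["q"].round(2),o["moment"],o["ft_force"]);delta(*axis_pose(.08,31))
c=cam("wrist");cv2.imwrite("pics/w3.png",c["pixels"])
```

```text
[-0.36  0.32  2.12  0.87  0.39  0.18] [0.55167971 0.02103748 0.45310904] [-0.05691773  4.06501535  2.48839609]
rot [-0.2, -0.1, -30.5] pos [-0.0013, 0.0005, 0.0007]
```

View pics/w3.png

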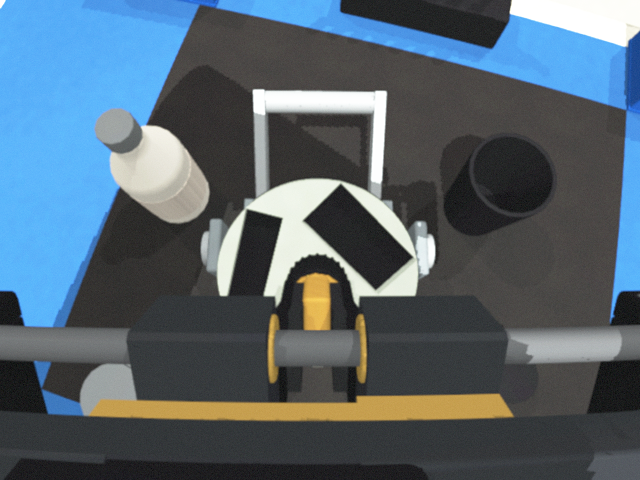

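The wing follows the gripper and the disc hasn't turned. The bar at (320,102) is level, so the yaw estimate is good. I'll keep loosening, then release and back off 25 mm.

Call:
{"name": "arm_command", "arguments": {"delta_rot": [[0,0,-4],[0,0,-8],[0,0,-12],[0,0,-16],[0,0,-20],[0,0,-24],[0,0,-28],[0,0,-32],[0,0,-32],[0,0,-32]], "delta_pos": [[0,0,0],[0,0,0],[0,0,0],[0,0,0],[0,0,0],[0,0,0],[0,0,0],[0,0,0],[0,0,0],[0,0,0]], "gripper": [1,1,1,1,1,1,1,1,1,1]}}

```text
time: 6.28
position: [0.5122, 0.0233, 0.1954]
tool_rot: [0.884, 0.389, 0.256, 0.037]
ft_force: [0.3, 7.8, 2.4]
grip_width: 0.0108
grip_force: 40.0
```

Run:
```python
from h import *
o=status.get_obs();print(o["q"].round(2),o["moment"],o["ft_force"]);delta(*axis_pose(.08,32))
```

```text
[-0.36  0.32  2.12  0.87  0.4  -0.38] [ 0.71247875 -0.06950926  0.52833014] [0.31388422 7.82342698 2.36917032]
rot [-0.3, -0.2, 0.5] pos [-0.0016, 0.0007, 0.0007]
```

```bash
sed -i 's/PIV=np.array(.*/PIV=np.array([.5505,.0331,.125])/' h.py
python3 - <<'E'
from h import *
delta(*axis_pose(.08,10));delta(*axis_pose(.055,10))
E
```

```text
rot [-0.3, -0.1, 22.5] pos [-0.001, -0.0001, 0.0007]
rot [-0.3, -0.1, 22.5] pos [-0.0011, -0.0, 0.0257]
```

Call:
{"name": "arm_command", "arguments": {"delta_rot": [[0,0,0],[0,0,0],[0,0,0],[0,0,0],[0,0,0]], "delta_pos": [[0,0,0],[0,0,0],[0,0,0],[0,0,0],[0,0,0]], "gripper": [-0.3,-0.3,-0.3,-0.3,-0.3]}}

```text
time: 6.7
position: [0.5131, 0.0207, 0.1953]
tool_rot: [0.884, 0.388, 0.256, 0.039]
ft_force: [1.2, 0.0, -0.2]
grip_width: 0.0364
grip_force: 0.0
```

Run:
```python
from h import *
o=status.get_obs();print(o["grip_width"],o["moment"],o["ft_force"]);delta(*axis_pose(.08,10));delta(*axis_pose(.055,10))
```

```text
0.036357686693452185 [-0.15531444  0.41765763  0.02669589] [ 1.20391968  0.03033623 -0.24383884]
rot [0.0, -0.0, 22.4] pos [0.0003, -0.0026, 0.0006]
rot [0.0, -0.0, 22.4] pos [0.0003, -0.0026, 0.0256]
```

Call:
{"name": "arm_command", "arguments": {"delta_rot": [[0,0,6],[0,0,12],[0,0,18],[0,0,22.4],[0,0,22.4],[0,0,22.4],[0,0,22.4],[0,0,22.4],[0,0,22.4],[0,0,22.4]], "delta_pos": [[0,-0.001,0],[0,-0.002,0],[0,-0.0026,0],[0,-0.0026,0],[0,-0.0026,0],[0,-0.0026,0.008],[0,-0.0026,0.016],[0,-0.0026,0.022],[0,-0.0026,0.0255],[0,-0.0026,0.0255]], "gripper": [-0.3,-0.3,-0.3,-0.3,-0.3,-0.3,-0.3,-0.3,-0.3,-0.3]}}

```text
time: 7.53
position: [0.5236, 0.0261, 0.172]
tool_rot: [0.943, 0.21, 0.259, -0.011]
ft_force: [-0.6, 0.1, -0.3]
grip_width: 0.0565
grip_force: 0.0
```

Run:
```python
from h import *
o=status.get_obs();print(o["q"].round(2),o["moment"],o["ft_force"]);delta(*axis_pose(.055,10))
```

```text
[-0.34  0.38  2.12  1.    0.34 -0.11] [-0.16140986  0.43796571  0.03689761] [-0.57732999  0.07385765 -0.29397572]
rot [-0.0, -0.0, 0.1] pos [0.0005, 0.0003, -0.0004]
```

Close on the collar.

Call:
{"name": "arm_command", "arguments": {"delta_rot": [[0,0,0],[0,0,0],[0,0,0],[0,0,0],[0,0,0],[0,0,0],[0,0,0]], "delta_pos": [[0,0,0],[0,0,0],[0,0,0],[0,0,0],[0,0,0],[0,0,0],[0,0,0]], "gripper": [1,1,1,1,1,1,1], "grip_force": 30}}

```text
time: 8.12
position: [0.5238, 0.0256, 0.1729]
tool_rot: [0.943, 0.209, 0.259, -0.011]
ft_force: [-1.0, -2.7, 2.2]
grip_width: 0.0291
grip_force: 30.0
```

Call:
{"name": "arm_command", "arguments": {"delta_rot": [[0,0,-5],[0,0,-10],[0,0,-15],[0,0,-20],[0,0,-25],[0,0,-30],[0,0,-35],[0,0,-40],[0,0,-45],[0,0,-50],[0,0,-50],[0,0,-50]], "delta_pos": [[0,0,0],[0,0,0],[0,0,0],[0,0,0],[0,0,0],[0,0,0],[0,0,0],[0,0,0],[0,0,0],[0,0,0],[0,0,0],[0,0,0]], "gripper": [1,1,1,1,1,1,1,1,1,1,1,1]}}

```text
time: 9.12
position: [0.5236, 0.0259, 0.1728]
tool_rot: [0.767, 0.587, 0.24, 0.099]
ft_force: [-1.8, -1.8, 2.8]
grip_width: 0.0291
grip_force: 30.0
```

Run:
```python
from h import *
o=status.get_obs();print(o["q"].round(2),o["moment"],o["ft_force"]);delta(*axis_pose(.055,60))
```

```text
[-0.34  0.38  2.13  1.    0.34 -0.98] [-0.48167073  0.3604251  -0.11560069] [-1.84833312 -1.82295699  2.77210745]
rot [0.1, -0.0, -0.1] pos [0.0001, 0.0002, 0.0003]
```

Call:
{"name": "arm_command", "arguments": {"delta_rot": [[0,0,-5],[0,0,-10],[0,0,-15],[0,0,-20],[0,0,-25],[0,0,-30],[0,0,-35],[0,0,-40],[0,0,-45],[0,0,-50],[0,0,-54],[0,0,-54]], "delta_pos": [[0,0,0],[0,0,0],[0,0,0],[0,0,0],[0,0,0],[0,0,0],[0,0,0],[0,0,0],[0,0,0],[0,0,0],[0,0,0],[0,0,0]], "gripper": [1,1,1,1,1,1,1,1,1,1,1,1]}}

```text
time: 10.12
position: [0.5233, 0.0259, 0.1726]
tool_rot: [0.416, 0.872, 0.168, 0.197]
ft_force: [-3.8, -2.8, 3.9]
grip_width: 0.0294
grip_force: 30.0
```

Call:
{"name": "arm_command", "arguments": {"delta_rot": [[0,0,0],[0,0,0],[0,0,0],[0,0,0],[0,0,0],[0,0,0],[0,0,0],[0,0,0],[0,0,0],[0,0,0]], "delta_pos": [[0,0,0],[0,0,0],[0,0,0],[0,0,0],[0,0,-0.02],[0,0,-0.05],[0,0,-0.08],[0,0,-0.11],[0,0,-0.135],[0,0,-0.135]], "gripper": [-0.3,-0.3,-0.3,-0.3,-0.3,-0.3,-0.3,-0.3,-0.3,-0.3]}}

```text
time: 10.95
position: [0.4584, 0.0081, 0.2932]
tool_rot: [0.415, 0.871, 0.168, 0.201]
ft_force: [1.0, -0.4, -0.1]
grip_width: 0.0563
grip_force: 0.0
```

Run:
```python
from h import *
o=status.get_obs();print(o["q"].round(2),o["ft_force"])
c=cam("wrist");cv2.imwrite("pics/w4.png",c["pixels"])
import pickle;pickle.dump(c,open("w4.pkl","wb"));capmeas(c)
```

```text
[-0.46  0.03  2.1   0.56  0.67 -1.53] [ 1.02613927 -0.42664995 -0.10926986]
(108.67180633544922, 127.18407440185547)
disc mm -3.1 9.2 r 63.6
 dark at r 7.1 ang -67.7 size 31 20 rect 21.0
 dark at r 25.1 ang 40.9 size 26 53 rect 59.3
 dark at r 48.2 ang 73.6 size 8 16 rect 78.6
brass rect (plane at wing top) centre -2.9 5.9 size 27 25 long angle 31.1
```

View pics/w4.png

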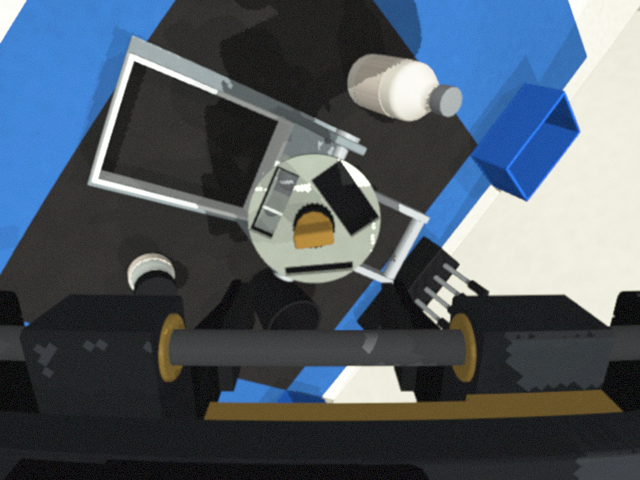

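The middle window at (274,202) now stands over the outlet, and the hopper inside shows through it. The wing hasn't ridden along with the cap. I'll check the cap angle from the window edges.

Run:
```python
from h import *
import pickle;c=pickle.load(open("w4.pkl","rb"))
A=axis_pose(0,0)[0];hz=-A[:,2];hx=A[:,0];hy=stand()[:,1];P0=PIV+hz*.051
def cast(uv):
    o,d=ray(c,uv);X=o+d*(((P0-o)@hz)/(d@hz))[:,None]-PIV;return np.c_[X@hx,X@hy]*1000
im=c["pixels"];g=cv2.cvtColor(im,cv2.COLOR_BGR2GRAY)
# dark, inside disc, away from collar; narrow and wide windows
yy,xx=np.mgrid[:480,:640]
for name,(x0,y0,x1,y1) in dict(narrow=(278,255,362,279),wide=(308,154,386,240)).items():
    m=np.zeros_like(g);m[y0:y1,x0:x1]=(g[y0:y1,x0:x1]<90)
    n,l,s,_=cv2.connectedComponentsWithStats(m)
    k=1+np.argmax(s[1:,4]);pts=np.argwhere(l==k)[:,::-1]
    r=cv2.minAreaRect(cast(pts).astype(np.float32));print(name,s[k],r)
q=[(273,167),(251,230),(297,172),(273,237)]
Q=cast(q);print(Q.round(1));
for a,b in((0,1),(2,3)):print("mid long",np.degrees(np.arctan2(*(Q[b]-Q[a])[::-1])))
hu=[(313,176),(345,236),(336,161),(381,212)]
# bar: parallel to pivot line (heading 90) -> check in image
```

```text
narrow [286 262  66  12 396] ((20.25590705871582, -34.997806549072266), (53.54736328125, 5.256288051605225), 29.385719299316406)
wide [ 312  162   66   73 2285] ((15.947425842285156, 25.62051773071289), (26.165525436401367, 54.00050354003906), 59.343544006347656)
[[-44.5  25.2]
 [-41.6 -27.8]
 [-26.4  29.1]
 [-23.4 -26.1]]
mid long -86.83155139957465
mid long -86.92310941009406
```

Run:
```python
from h import *
delta(*axis_pose(.13,32));delta(*axis_pose(.08,32))
```

```text
rot [0.4, 0.1, 82.1] pos [0.0009, -0.0009, 0.0618]
rot [0.4, 0.1, 82.1] pos [0.0012, -0.0011, 0.1118]
```

Call:
{"name": "arm_command", "arguments": {"delta_rot": [[0,0,7],[0,0,14],[0,0,21],[0,0,28],[0,0,35],[0,0,42],[0,0,49],[0,0,56],[0,0,63],[0,0,70],[0,0,77],[0.3,0,82]], "delta_pos": [[0,0,0],[0.001,-0.001,0.0],[0.001,-0.001,0.0],[0.001,-0.001,0.01],[0.001,-0.001,0.02],[0.001,-0.001,0.03],[0.001,-0.001,0.04],[0.001,-0.001,0.05],[0.001,-0.001,0.06],[0.001,-0.001,0.06],[0.001,-0.001,0.06],[0.001,-0.001,0.06]], "gripper": [0,0,0,0,0,0,0,0,0,0,0,0]}}

```text
time: 12.0
position: [0.4854, 0.0173, 0.2346]
tool_rot: [0.888, 0.383, 0.253, 0.035]
ft_force: [0.6, 0.4, -0.2]
grip_width: 0.0434
grip_force: 0.0
```

Run:
```python
from h import *
delta(*axis_pose(.08,32))
```

```text
rot [-0.4, 0.2, -0.4] pos [0.002, 0.0034, 0.0483]
```

Call:
{"name": "arm_command", "arguments": {"delta_rot": [[0,0,0],[0,0,0],[0,0,0],[0,0,0],[0,0,0],[0,0,0]], "delta_pos": [[0,0,0],[0,0,0.015],[0,0,0.03],[0,0,0.035],[0,0,0.035],[0,0,0.035]], "gripper": [0,0,0,0,0,0]}}

```text
time: 12.5
position: [0.5025, 0.0215, 0.2057]
tool_rot: [0.886, 0.386, 0.254, 0.037]
ft_force: [-0.2, 0.9, -0.1]
grip_width: 0.0432
grip_force: 0.0
```

Run:
```python
from h import *
delta(*axis_pose(.08,32))
```

```text
rot [-0.3, 0.2, 0.1] pos [0.0015, 0.0024, 0.0146]
```

Call:
{"name": "arm_command", "arguments": {"delta_rot": [[0,0,0],[0,0,0],[0,0,0],[0,0,0],[0,0,0],[0,0,0],[0,0,0],[0,0,0],[0,0,0],[0,0,0]], "delta_pos": [[0.0015,0.002,0.008],[0.0015,0.002,0.0145],[0.0015,0.002,0.0145],[0.0015,0.002,0.0145],[0.0015,0.002,0.0145],[0.0015,0.002,0.0145],[0.0015,0.002,0.0145],[0.0015,0.002,0.0145],[0.0015,0.002,0.0145],[0.0015,0.002,0.0145]], "gripper": [0,0,0,1,1,1,1,1,1,1], "grip_force": 45}}

```text
time: 13.33
position: [0.5117, 0.0229, 0.1951]
tool_rot: [0.886, 0.386, 0.254, 0.037]
ft_force: [-1.7, 1.4, 2.0]
grip_width: 0.0106
grip_force: 45.0
```

Call:
{"name": "arm_command", "arguments": {"delta_rot": [[0,0,4],[0,0,8],[0,0,12],[0,0,16],[0,0,20],[0,0,24],[0,0,28],[0,0,32],[0,0,36],[0,0,40],[0,0,44],[0,0,44]], "delta_pos": [[0,0,0],[0,0,0],[0,0,0],[0,0,0],[0,0,0],[0,0,0],[0,0,0],[0,0,0],[0,0,0],[0,0,0],[0,0,0],[0,0,0]], "gripper": [1,1,1,1,1,1,1,1,1,1,1,1]}}

```text
time: 14.33
position: [0.512, 0.0222, 0.1952]
tool_rot: [0.966, 0.025, 0.25, -0.06]
ft_force: [-2.5, -2.0, 2.3]
grip_width: 0.0107
grip_force: 45.0
```

Run:
```python
from h import *
o=status.get_obs();print(o["q"].round(2),o["moment"],o["ft_force"],o["joint_torque"].round(2))
delta(*axis_pose(.08,-31.5))
```

```text
[-0.36  0.32  2.12  0.85  0.39  0.41] [-0.2945598   0.42423415 -0.19507328] [-2.45294542 -1.99448476  2.33645541] [ 1.080e+00 -2.612e+01 -1.087e+01  7.500e-01 -1.000e-02  3.300e-01]
rot [0.0, 0.2, 19.5] pos [-0.0006, -0.0004, 0.0008]
```

Call:
{"name": "arm_command", "arguments": {"delta_rot": [[0,0,4],[0,0,8],[0,0,12],[0,0,16],[0,0,18],[0,0,18],[0,0,18]], "delta_pos": [[0,0,0],[0,0,0],[0,0,0],[0,0,0],[0,0,0],[0,0,0],[0,0,0]], "gripper": [1,1,1,1,1,1,1]}}

```text
time: 14.92
position: [0.5121, 0.022, 0.1952]
tool_rot: [0.958, -0.125, 0.238, -0.098]
ft_force: [-3.3, -4.4, 2.9]
grip_width: 0.0103
grip_force: 45.0
```

```bash
cat > st.py <<'E'
from h import *
o=status.get_obs();Rz=R.from_quat(o["tool_rot"]).as_matrix()[:,2]
print("q6",o["q"][5],"Mz",o["moment"]@Rz,o["ft_force"],"t6",o["joint_torque"][5]);delta(*axis_pose(.08,-31.5))
E
python3 st.py
```

```text
q6 0.7245452041759665 Mz -0.014856547488898059 [-3.28289762 -4.39028126  2.88807483] t6 0.0032359306351281703
rot [0.1, 0.2, 1.7] pos [-0.0008, -0.0005, 0.0008]
```

Call:
{"name": "arm_command", "arguments": {"delta_rot": [[0,0,2],[0,0,3],[0,0,3],[0,0,3]], "delta_pos": [[0,0,0],[0,0,0],[0,0,0],[0,0,0]], "gripper": [1,1,1,1]}}

```text
time: 15.25
position: [0.5121, 0.0219, 0.1952]
tool_rot: [0.955, -0.149, 0.235, -0.104]
ft_force: [-2.9, -3.9, 2.0]
grip_width: 0.0108
grip_force: 45.0
```

```bash
python3 st.py
```

```text
q6 0.7757080604026483 Mz -0.40226834566192377 [-2.93933057 -3.93885279  2.04678139] t6 0.40486472658813
rot [0.1, 0.2, -1.2] pos [-0.0009, -0.0005, 0.0008]
```

Call:
{"name": "arm_command", "arguments": {"delta_rot": [[0,0,2],[0,0,3],[0,0,3],[0,0,3]], "delta_pos": [[0,0,0],[0,0,0],[0,0,0],[0,0,0]], "gripper": [1,1,1,1]}}

```text
time: 15.58
position: [0.5121, 0.0219, 0.1952]
tool_rot: [0.951, -0.172, 0.232, -0.109]
ft_force: [-2.7, -3.7, 2.2]
grip_width: 0.011
grip_force: 46.5
```

```bash
python3 st.py
```

```text
q6 0.8264445046579979 Mz -0.9061507075837911 [-2.72895164 -3.67008265  2.23814345] t6 0.8981264568865299
rot [0.1, 0.2, -4.0] pos [-0.0009, -0.0004, 0.0008]
```

The torque rose to 0.9 N m, so the ring is on its stop. I'll relax 3°, release, back off and check.

Call:
{"name": "arm_command", "arguments": {"delta_rot": [[0,0,-2],[0,0,-3],[0,0,-3],[0,0,-3],[0,0,-3],[0,0,-3],[0,0,-3],[0,0,-3],[0,0,-3],[0,0,-3]], "delta_pos": [[0,0,0],[0,0,0],[0,0,0],[0,0,0],[0,0,0],[0,0,-0.03],[0,0,-0.06],[0,0,-0.09],[0,0,-0.11],[0,0,-0.11]], "gripper": [1,1,0,0,0,0,0,0,0,0]}}

```text
time: 16.42
position: [0.4595, 0.008, 0.2937]
tool_rot: [0.954, -0.15, 0.237, -0.104]
ft_force: [0.8, -0.4, 1.4]
grip_width: 0.0428
grip_force: 0.0
```

Run:
```python
from h import *
import pickle
c=cam("wrist");cv2.imwrite("pics/w5.png",c["pixels"]);pickle.dump(c,open("w5.pkl","wb"));capmeas(c)
# bar: bright, near predicted
S=stand();b=PIV+S@[.075,0,.049];print("bar pred",proj(c,[b-S[:,1]*.03,b,b+S[:,1]*.03]).round(0),b)
t=cam("top");print("bar top pred",proj(t,[b-S[:,1]*.0305,b+S[:,1]*.0305]).round(1))
# tool pose for bar: pointing down, y along stand x (tool x along -stand y or +)
x=-S[:,1];z=np.array([0,0,-1.]);A=np.c_[x,np.cross(z,x),z]
delta(A,b+[0,0,.10])
delta(np.c_[-x,-np.cross(z,x),z],b+[0,0,.10])
print(status.get_obs()["q"].round(2))
```

```text
(80.99141693115234, 98.9200668334961)
disc mm 6.3 -10.3 r 49.5
 dark at r 5.2 ang 131.7 size 32 17 rect 35.2
 dark at r 27.5 ang 35.7 size 22 10 rect 5.0
brass rect (plane at wing top) centre 4.2 -2.6 size 25 32 long angle 147.1
bar pred [[290. 109.]
 [261. 129.]
 [233. 149.]] [0.62294444 0.05251143 0.174     ]
bar top pred [[317.6 188.5]
 [295.1 195.6]]
rot [-27.4, -14.8, 55.7] pos [0.1162, -0.0754, 0.0991]
rot [17.3, -31.9, -119.6] pos [0.1162, -0.0754, 0.0991]
[-0.46  0.04  2.09  0.55  0.68  1.04]
```

View pics/w5.png

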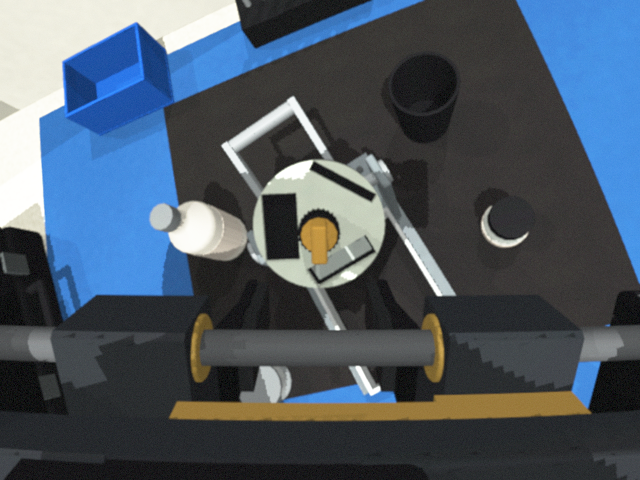

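The wing is back at its first angle and the cap is unchanged. The bar's middle at (260,125) is where predicted, so I'll move above the bar with the tool pointing down.

Call:
{"name": "arm_command", "arguments": {"delta_rot": [[1,-2,-7],[2,-4,-14],[3,-6,-21],[4,-8,-28],[5,-9.5,-35],[6,-11,-42],[7,-13,-49],[8,-15,-56],[9,-17,-63],[10,-18.5,-70],[11,-20.5,-77],[12,-22.5,-84]], "delta_pos": [[0.005,-0.004,0],[0.01,-0.008,0.0],[0.02,-0.013,0.01],[0.03,-0.02,0.02],[0.04,-0.026,0.03],[0.05,-0.032,0.04],[0.06,-0.04,0.05],[0.07,-0.046,0.06],[0.08,-0.052,0.07],[0.09,-0.06,0.08],[0.1,-0.066,0.09],[0.116,-0.075,0.099]], "gripper": [0,0,0,0,0,0,0,0,0,0,0,0]}}

```text
time: 17.52
position: [0.6215, 0.0533, 0.2692]
tool_rot: [0.826, 0.555, 0.084, -0.042]
ft_force: [0.1, -1.4, -0.5]
grip_width: 0.0433
grip_force: 0.0
```

```bash
cat > bar.py <<'E'
from h import *
import sys
S=stand();th=np.arctan2(.049,.075)+float(sys.argv[1]);b=PIV+S@[.0896*np.cos(th),0,.0896*np.sin(th)]
x=S[:,1];z=np.array([0,0,-1.]);A=np.c_[x,np.cross(z,x),z]
delta(A,b+[0,0,-.019+float(sys.argv[2])])
o=status.get_obs();print(o["q"].round(2),o["ft_force"].round(1))
E
python3 bar.py 0 .08
```

```text
rot [4.8, -9.9, -37.1] pos [-0.0065, 0.0008, 0.0336]
[-0.18  0.44  1.47  0.19  1.18  0.14] [ 0.1 -1.4 -0.5]
```

Call:
{"name": "arm_command", "arguments": {"delta_rot": [[1,-2,-7],[2,-4,-14],[2.8,-5.7,-21],[3.8,-7.6,-28],[4.6,-9.4,-35],[4.8,-9.9,-37],[4.8,-9.9,-37],[4.8,-9.9,-37]], "delta_pos": [[-0.001,0,0],[-0.003,0,0.005],[-0.0065,0.0008,0.01],[-0.0065,0.0008,0.02],[-0.0065,0.0008,0.0336],[-0.0065,0.0008,0.0336],[-0.0065,0.0008,0.0336],[-0.0065,0.0008,0.0336]], "gripper": [-0.1,-0.1,-0.1,-0.1,-0.1,-0.1,-0.1,-0.1]}}

```text
time: 18.18
position: [0.6239, 0.0524, 0.2366]
tool_rot: [0.612, 0.791, 0.002, 0.002]
ft_force: [-0.4, 0.3, 0.1]
grip_width: 0.048
grip_force: 0.0
```

```bash
python3 bar.py 0 0
python3 - <<'E'
from h import *
c=cam("wrist");cv2.imwrite("pics/w6.png",c["pixels"])
S=stand();b=PIV+S@[.075,0,.049];print("bar pred",proj(c,[b-S[:,1]*.03,b,b+S[:,1]*.03]).round(0))
E
```

```text
rot [0.3, 0.0, -0.5] pos [0.0004, -0.0013, 0.0816]
[-0.1   0.51  1.42  0.    1.21 -0.35] [-0.4  0.3  0.1]
bar pred [[314. 300.]
 [313. 255.]
 [312. 205.]]
```

View pics/w6.png

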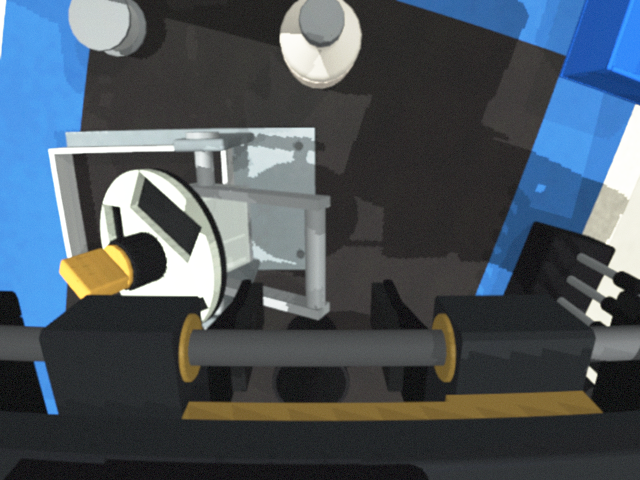

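The bar is at x≈316, y 205–300, within 2 mm of the prediction. I'll go down onto it and close lightly.

Call:
{"name": "arm_command", "arguments": {"delta_rot": [[0,0,0],[0,0,0],[0,0,0],[0,0,0],[0,0,0],[0,0,0],[0,0,0],[0,0,0],[0,0,0],[0,0,0],[0,0,0],[0,0,0]], "delta_pos": [[0,0,0.03],[0,0,0.06],[0,0,0.075],[0,0,0.081],[0,0,0.081],[0,0,0.081],[0,0,0.081],[0,0,0.081],[0,0,0.081],[0,0,0.081],[0,0,0.081],[0,0,0.081]], "gripper": [-0.1,-0.1,-0.1,-0.1,-0.1,1,1,1,1,1,1,1], "grip_force": 8}}

```text
time: 19.23
position: [0.6236, 0.051, 0.1582]
tool_rot: [0.612, 0.791, 0.001, 0.003]
ft_force: [-3.0, -2.0, 3.5]
grip_width: 0.0116
grip_force: 8.0
```

```bash
python3 bar.py 0 0
python3 - <<'E'
import numpy as np
th0=np.arctan2(49,75)
for d in np.arange(.05,1.6,.05): print([0,round(.0896*(np.cos(th0+d)-np.cos(th0)),4),round(-.0896*(np.sin(th0+d)-np.sin(th0)),4)],round(d,2))
E
```

```text
rot [0.3, 0.2, -0.5] pos [0.0016, -0.0003, 0.0032]
[-0.1   0.6   1.5  -0.    1.04 -0.35] [-3.  -2.   3.5]
[0, np.float64(-0.0025), np.float64(-0.0037)] 0.05
[0, np.float64(-0.0053), np.float64(-0.0072)] 0.1
[0, np.float64(-0.0082), np.float64(-0.0107)] 0.15
[0, np.float64(-0.0112), np.float64(-0.0139)] 0.2
[0, np.float64(-0.0145), np.float64(-0.017)] 0.25
[0, np.float64(-0.0178), np.float64(-0.02)] 0.3
[0, np.float64(-0.0214), np.float64(-0.0227)] 0.35
[0, np.float64(-0.025), np.float64(-0.0253)] 0.4
[0, np.float64(-0.0288), np.float64(-0.0277)] 0.45
[0, np.float64(-0.0327), np.float64(-0.03)] 0.5
[0, np.float64(-0.0367), np.float64(-0.032)] 0.55
[0, np.float64(-0.0408), np.float64(-0.0338)] 0.6
[0, np.float64(-0.045), np.float64(-0.0354)] 0.65
[0, np.float64(-0.0492), np.float64(-0.0368)] 0.7
[0, np.float64(-0.0535), np.float64(-0.038)] 0.75
[0, np.float64(-0.0579), np.float64(-0.0389)] 0.8
[0, np.float64(-0.0623), np.float64(-0.0397)] 0.85
[0, np.float64(-0.0668), np.float64(-0.0402)] 0.9
[0, np.float64(-0.0712), np.float64(-0.0405)] 0.95
[0, np.float64(-0.0757), np.float64(-0.0406)] 1.0
[0, np.float64(-0.0802), np.float64(-0.0404)] 1.05
[0, np.float64(-0.0847), np.float64(-0.0401)] 1.1
[0, np.float64(-0.0891), np.float64(-0.0395)] 1.15
[0, np.float64(-0.0935), np.float64(-0.0387)] 1.2
[0, np.float64(-0.0979), np.float64(-0.0376)] 1.25
[0, np.float64(-0.1022), np.float64(-0.0364)] 1.3
[0, np.float64(-0.1064), np.float64(-0.0349)] 1.35
[0, np.float64(-0.1106), np.float64(-0.0332)] 1.4
[0, np.float64(-0.1146), np.float64(-0.0314)] 1.45
[0, np.float64(-0.1186), np.float64(-0.0293)] 1.5
[0, np.float64(-0.1224), np.float64(-0.027)] 1.55
```

Call:
{"name": "arm_command", "arguments": {"delta_rot": [[0,0,0],[0,0,0],[0,0,0],[0,0,0],[0,0,0],[0,0,0],[0,0,0],[0,0,0],[0,0,0],[0,0,0],[0,0,0],[0,0,0]], "delta_pos": [[0,-0.0025,-0.0037],[0,-0.0053,-0.0072],[0,-0.0082,-0.0107],[0,-0.0112,-0.0139],[0,-0.0145,-0.017],[0,-0.0178,-0.02],[0,-0.0214,-0.0227],[0,-0.025,-0.0253],[0,-0.0288,-0.0277],[0,-0.0327,-0.03],[0,-0.0367,-0.032],[0,-0.0408,-0.0338]], "gripper": [1,1,1,1,1,1,1,1,1,1,1,1], "grip_force": 12}}

```text
time: 20.23
position: [0.5876, 0.0415, 0.1936]
tool_rot: [0.612, 0.791, 0.005, 0.006]
ft_force: [4.9, 2.8, 4.2]
grip_width: 0.0115
grip_force: 12.0
```

```bash
python3 bar.py 0.6 0;python3 bar.py 1.2 0;python3 bar.py 1.57 0
```

```text
rot [0.9, 0.2, -0.5] pos [0.0015, -0.0038, 0.0047]
[-0.12  0.51  1.57  0.    1.05 -0.37] [4.9 2.8 4.2]
rot [0.9, 0.2, -0.5] pos [0.001, -0.0565, -0.0009]
[-0.12  0.51  1.57  0.    1.05 -0.37] [4.9 2.8 4.2]
rot [0.9, 0.2, -0.5] pos [0.0008, -0.0871, 0.0112]
[-0.12  0.51  1.57  0.    1.05 -0.37] [4.9 2.8 4.2]
```

Call:
{"name": "arm_command", "arguments": {"delta_rot": [[0,0,0],[0,0,0],[0,0,0],[0,0,0],[0,0,0],[0,0,0],[0,0,0],[0,0,0],[0,0,0],[0,0,0],[0,0,0],[0,0,0]], "delta_pos": [[0,-0.0042,-0.0016],[0,-0.0084,-0.003],[0,-0.0127,-0.0042],[0,-0.0171,-0.0051],[0,-0.0215,-0.0059],[0,-0.026,-0.0064],[0,-0.0304,-0.0067],[0,-0.0349,-0.0068],[0,-0.0394,-0.0066],[0,-0.0439,-0.0063],[0,-0.0483,-0.0057],[0,-0.0527,-0.0049]], "gripper": [1,1,1,1,1,1,1,1,1,1,1,1]}}

```text
time: 21.23
position: [0.5349, 0.0276, 0.1975]
tool_rot: [0.612, 0.791, 0.003, 0.005]
ft_force: [3.0, -0.3, 4.7]
grip_width: 0.0115
grip_force: 12.0
```

```bash
python3 bar.py 1.2 0
```

```text
rot [0.6, 0.2, -0.5] pos [0.0012, -0.002, 0.0038]
[-0.16  0.44  1.69  0.    1.   -0.41] [ 3.  -0.3  4.7]
```

Call:
{"name": "arm_command", "arguments": {"delta_rot": [[0,0,0],[0,0,0],[0,0,0],[0,0,0],[0,0,0],[0,0,0],[0,0,0],[0,0,0],[0,0,0],[0,0,0],[0,0,0],[0,0,0]], "delta_pos": [[0,-0.0044,0.0011],[0,-0.0087,0.0023],[0,-0.0129,0.0038],[0,-0.0171,0.0055],[0,-0.0211,0.0073],[0,-0.0251,0.0094],[0,-0.0289,0.0117],[0,-0.0304,0.0127],[0,-0.0315,0.0135],[0,-0.0315,0.0135],[0,-0.0315,0.0135],[0,-0.0315,0.0135]], "gripper": [1,1,1,1,1,1,1,1,1,1,1,1]}}

```text
time: 22.23
position: [0.5045, 0.0197, 0.183]
tool_rot: [0.612, 0.791, 0.003, 0.004]
ft_force: [2.0, -1.8, 9.9]
grip_width: 0.0113
grip_force: 12.0
```

```bash
python3 bar.py 1.55 0
```

```text
rot [0.6, 0.2, -0.5] pos [0.001, 0.0004, 0.0009]
[-0.18  0.42  1.78  0.    0.93 -0.44] [ 2.  -1.8  9.9]
```

Call:
{"name": "arm_command", "arguments": {"delta_rot": [[0,0,0],[0,0,0],[0,0,0],[0,0,0],[0,0,0],[0,0,0],[0,0,0],[0,0,0],[0,0,0],[0,0,0],[0,0,0],[0,0,0]], "delta_pos": [[0,-0.0015,0.001],[0,-0.003,0.002],[0,-0.003,0.002],[0,-0.003,0.002],[0,-0.003,0.002],[0,-0.003,0.002],[0,-0.003,0.002],[0,-0.003,0.002],[0,-0.003,0.002],[0,-0.003,0.002],[0,-0.003,0.002],[0,-0.003,0.002]], "gripper": [1,1,1,1,1,1,1,1,1,1,1,1]}}

```text
time: 23.23
position: [0.5047, 0.0196, 0.1826]
tool_rot: [0.613, 0.79, 0.005, 0.007]
ft_force: [4.1, 0.8, 15.5]
grip_width: 0.0115
grip_force: 12.0
```

```bash
python3 bar.py 1.55 0
python3 - <<'E'
from h import *
c=cam("side");a=c["pixels"][190:340,240:370]
t=cam("top")["pixels"][175:305,270:370]
a=cv2.resize(a,None,fx=3.3,fy=3.3,interpolation=2);t=cv2.resize(t,None,fx=3.5,fy=3.5,interpolation=2)
h=max(len(a),len(t));im=np.zeros((h,a.shape[1]+t.shape[1],3),np.uint8);im[:len(a),:a.shape[1]]=a;im[:len(t),a.shape[1]:]=t
cv2.imwrite("pics/z1.png",im);print(im.shape)
E
```

```text
rot [1.0, 0.3, -0.5] pos [0.0012, 0.0003, 0.0006]
[-0.18  0.42  1.79  0.    0.92 -0.44] [ 4.1  0.8 15.5]
(495, 779, 3)
```

View pics/z1.png

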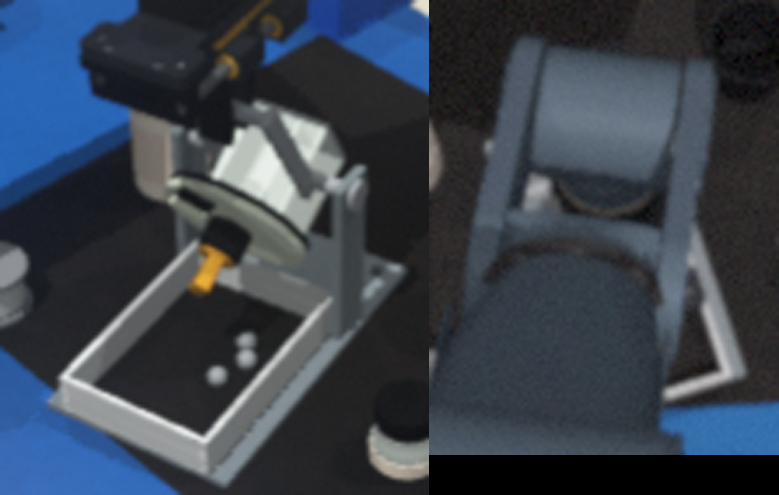

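Three small balls are in the tray, at about (246,340), (246,358) and (217,375) in the crop, and the hopper is at its stop. Now I'll swing it back.

Call:
{"name": "arm_command", "arguments": {"delta_rot": [[0,0,0],[0,0,0],[0,0,0],[0,0,0],[0,0,0],[0,0,0],[0,0,0],[0,0,0],[0,0,0],[0,0,0],[0,0,0],[0,0,0]], "delta_pos": [[0,0.0045,-0.003],[0,0.0094,-0.0061],[0,0.0134,-0.0082],[0,0.0174,-0.01],[0,0.0216,-0.0117],[0,0.0258,-0.0132],[0,0.0301,-0.0144],[0,0.0345,-0.0155],[0,0.0389,-0.0163],[0,0.0433,-0.0169],[0,0.0478,-0.0172],[0,0.0523,-0.0174]], "gripper": [1,1,1,1,1,1,1,1,1,1,1,1]}}

```text
time: 24.33
position: [0.5455, 0.0314, 0.1964]
tool_rot: [0.612, 0.791, -0.003, -0.002]
ft_force: [-6.2, -5.8, 5.6]
grip_width: 0.0116
grip_force: 12.0
```

Call:
{"name": "arm_command", "arguments": {"delta_rot": [[0,0,0],[0,0,0],[0,0,0],[0,0,0],[0,0,0],[0,0,0],[0,0,0],[0,0,0],[0,0,0],[0,0,0],[0,0,0],[0,0,0]], "delta_pos": [[0,0.0045,0.0001],[0,0.0089,0.0004],[0,0.0134,0.0009],[0,0.0178,0.0017],[0,0.0222,0.0026],[0,0.0265,0.0038],[0,0.0307,0.0052],[0,0.0349,0.0068],[0,0.039,0.0086],[0,0.043,0.0106],[0,0.0469,0.0129],[0,0.0507,0.0153]], "gripper": [1,1,1,1,1,1,1,1,1,1,1,1]}}

```text
time: 25.33
position: [0.595, 0.0447, 0.1808]
tool_rot: [0.612, 0.791, -0.002, -0.002]
ft_force: [-4.9, -3.5, 4.0]
grip_width: 0.0111
grip_force: 12.0
```

```bash
python3 bar.py 0.4 0
```

```text
rot [-0.3, -0.0, -0.5] pos [0.0003, 0.004, 0.0005]
[-0.11  0.54  1.54 -0.    1.06 -0.36] [-4.9 -3.5  4. ]
```

Call:
{"name": "arm_command", "arguments": {"delta_rot": [[0,0,0],[0,0,0],[0,0,0],[0,0,0],[0,0,0],[0,0,0],[0,0,0],[0,0,0],[0,0,0],[0,0,0],[0,0,0],[0,0,0]], "delta_pos": [[0,0.0036,0.0026],[0,0.0072,0.0053],[0,0.0105,0.0083],[0,0.0138,0.0114],[0,0.0168,0.0146],[0,0.0197,0.0181],[0,0.0225,0.0216],[0,0.025,0.0253],[0,0.0265,0.0275],[0,0.028,0.0295],[0,0.028,0.0295],[0,0.028,0.0295]], "gripper": [1,1,1,1,1,1,1,1,1,1,1,1]}}

```text
time: 26.33
position: [0.6227, 0.052, 0.1511]
tool_rot: [0.612, 0.791, -0.002, -0.002]
ft_force: [-4.9, -2.3, -0.1]
grip_width: 0.011
grip_force: 11.9
```

```bash
python3 bar.py 0 0
```

```text
rot [-0.3, -0.0, -0.5] pos [0.0004, 0.0004, -0.0039]
[-0.09  0.61  1.5  -0.    1.04 -0.35] [-4.9 -2.3 -0.1]
```

Call:
{"name": "arm_command", "arguments": {"delta_rot": [[0,0,0],[0,0,0],[0,0,0],[0,0,0],[0,0,0],[0,0,0],[0,0,0],[0,0,0],[0,0,0],[0,0,0]], "delta_pos": [[0,0,0],[0,0,0],[0,0.002,0.002],[0,0.004,0.004],[0,0.005,0.006],[0,0.005,0.006],[0,0.005,0.006],[0,0.005,0.006],[0,0.005,0.006],[0,0.005,0.006]], "gripper": [1,1,1,1,1,1,1,1,1,1], "grip_force": 40}}

```text
time: 27.17
position: [0.6232, 0.0521, 0.15]
tool_rot: [0.611, 0.791, -0.005, -0.004]
ft_force: [-20.6, -6.5, 28.5]
grip_width: 0.0102
grip_force: 37.9
```

```bash
python3 bar.py 0 0
```

```text
rot [-0.7, 0.0, -0.4] pos [0.0004, -0.0002, -0.005]
[-0.09  0.62  1.49 -0.01  1.05 -0.35] [-20.6  -6.5  28.5]
```

The hopper is hard against its rest stop: 35 N gave only 1 mm of motion. I'll relieve the load, open and lift away.

Call:
{"name": "arm_command", "arguments": {"delta_rot": [[0,0,0],[0,0,0],[0,0,0],[0,0,0],[0,0,0],[0,0,0],[0,0,0],[0,0,0],[0,0,0],[0,0,0],[0,0,0],[0,0,0]], "delta_pos": [[0,-0.002,-0.003],[0,-0.0035,-0.004],[0,-0.0035,-0.004],[0,-0.0035,-0.004],[0,-0.0035,-0.004],[0,-0.0035,-0.004],[0,-0.0035,-0.004],[0,-0.0035,-0.025],[0,-0.0035,-0.05],[0,-0.0035,-0.08],[0,-0.0035,-0.11],[0,-0.0035,-0.14]], "gripper": [1,1,0,0,0,0,0,0,0,0,0,0]}}

```text
time: 28.17
position: [0.6283, 0.0528, 0.289]
tool_rot: [0.612, 0.791, 0.003, 0.003]
ft_force: [0.3, -0.6, 0.6]
grip_width: 0.0432
grip_force: 0.0
```

Call:
{"name": "arm_command", "arguments": {"delta_rot": [[0,0,0],[0,0,0],[0,0,0],[0,0,0],[0,0,0],[0,0,0],[0,0,0],[0,0,0]], "delta_pos": [[0,0,-0.03],[0.03,-0.03,-0.05],[0.06,-0.06,-0.05],[0.09,-0.09,-0.05],[0.12,-0.12,-0.05],[0.15,-0.15,-0.05],[0.15,-0.15,-0.05],[0.15,-0.15,-0.05]], "gripper": [0,0,0,0,0,0,0,0]}}

```text
time: 28.83
position: [0.4424, 0.1617, 0.3367]
tool_rot: [0.611, 0.792, 0.003, 0.003]
ft_force: [0.5, 0.3, -0.2]
grip_width: 0.0435
grip_force: 0.0
```

Run:
```python
from h import *
c=cam("side");a=c["pixels"][190:340,240:370]
t=cam("wrist");w=cv2.resize(t["pixels"],(368,276))
a=cv2.resize(a,None,fx=3.3,fy=3.3,interpolation=2)
im=np.zeros((len(a),a.shape[1]+368,3),np.uint8);im[:,:a.shape[1]]=a;im[:276,a.shape[1]:]=w
b=cv2.imread("pics/side0.png")[190:335,250:370][:100];im[276:476,a.shape[1]:a.shape[1]+240]=cv2.resize(b,None,fx=2,fy=2)
cv2.imwrite("pics/z2.png",im);print(status.get_obs()["ft_force"],im.shape)
s0=cv2.imread("pics/side0.png");d=cv2.absdiff(cv2.cvtColor(s0,6),cv2.cvtColor(c["pixels"],6))
n,l,s,ce=cv2.connectedComponentsWithStats((d>40).astype(np.uint8))
for k in s[1:]:
    if k[4]>25: print(k)
```

```text
[ 0.29523819 -0.33477611 -0.00113577] (495, 797, 3)
[ 167    0  109  149 8286]
[34 19  6  8 37]
[  0  91  17  30 309]
[41 99 23  6 66]
[ 61 160  13  18  65]
[ 21 172  22  33 547]
[285 198   9   5  36]
[279 208  22  42 445]
[303 208  35  31 410]
[131 215  27  18 241]
[292 225  14   8  58]
[   0  226   63   50 1696]
[160 234  17  10  49]
[294 235  30  15 184]
[  0 257  22  42 396]
[ 101  265   88  103 4027]
[311 290   7  12  59]
[303 301   6   6  30]
[  0 306  14  27 183]
[ 65 317  29  27  90]
[ 59 321  20  18  64]
[   0  330   53   46 1365]
[214 351  27  39 687]
[ 76 358  45  31 278]
[177 395  55  35 799]
[ 16 466  26  14 285]
```

View pics/z2.png

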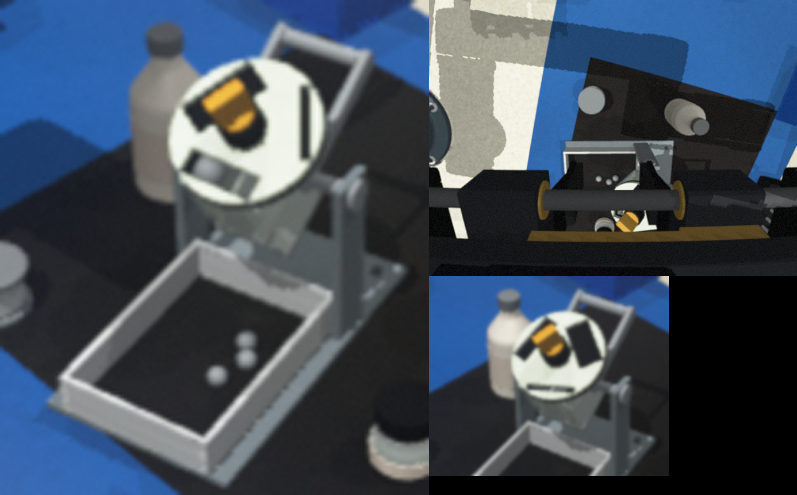

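The hopper is back at rest and the cap and wing haven't moved. A large ball shows through the window at (207,165), the three small balls are in the tray, and the other things are where they were. Handing in.

```bash
python3 -c "
from rig import robot
print(robot.hand_in())"
```

```text
the job is handed in; nothing more can be done
None
```

The job is handed in, with no verdict shown: three small balls are in the tray, no large ball came out, the cap is set to the middle window (about 120°, by image) and locked to its stop, and the hopper is back at rest, all in about 29 s.

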